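Set the drip timer and shut its rain cover

TASK

Roll the edge thumbwheel of the green drip-watering timer until the needle on its dial points at the red dot. Then swing the clear rain cover over and push it fully shut, leaving the needle on the red dot and everything else on the bench where it stands.

Things in the scene. Friction and masses are not known exactly. Their poses are not given: they have to be found in the camera images.
- timer: Green box fixed to the bench, own x -26 to 82 mm, own y -75 to 75 mm; white dial face on top 64 mm up, rim at back and sides up to 76 mm. An 18 mm thick hose stub sticks 22 mm out of each side at own x 50, 19 mm up. Origin: on the bench, on the thumbwheel's vertical axis. Own x points to the timer's back (away from the robot at yaw 0), z up.
- wheel_front (a point): Foremost rim point of the unpressed thumbwheel: timer's own (-36, 0, 47) mm. Black disc with orange ribs, radius 36, 40 to 54 mm above the bench; only a segment 10 mm deep, 50 mm wide sticks out of the front face (own x -26). Press a fingertip on it towards own +x and sweep sideways. It is sprung: gives 0.8 mm per N, at most 5 mm; 2 to 4 N of press is enough to roll it.
- wheel (a joint): Angle of thumbwheel and needle (one shaft): 0 with the needle along the timer's +x, positive towards its +y (counter-clockwise from above), range -1.4 to 1.4, near 0 at the start. Stays where it is left. A fingertip pressed on the front rim that sweeps 36 mm towards the timer's -y turns it by about +1 rad; rolling takes 0.8 N at the rim.
- needle_tip (a point): Tip of the black needle, 62 mm from the wheel axis, 69.5 mm above the bench; the needle is 4 mm wide and cannot be touched or pushed itself. Own x points along the needle, outwards.
- red_dot: Red round magnet, diameter 14 mm, 3 mm high, stuck on the dial face to one side of the middle, 45 to 67 mm from the wheel axis (sometimes a little beyond the needle's tip); it marks the wanted setting. Origin: centre of its underside.
- blue_dot: Blue round magnet of the same size on the other half of the dial; not wanted now.
- cover (a joint): Angle of the clear rain cover with blue borders: 0 fully shut (flat), 1.5 to 1.8 standing open at the start, at most 1.9 rad (leaning back). A friction hinge along the timer's y holds it wherever it is left; about 2 N at the free edge moves it. To shut it, push its back (outer) face from the far side of the timer over towards the front, and down.
- cover_hinge (a point): Middle of the cover's hinge line: timer's own (82, 0, 77) mm. The plate is 134 mm long, 150 wide, 4 thick (its inner face holds the hinge line); at its free edge a 4 mm thick skirt stands 32 mm inwards. Shut, it covers own x 82 to -52 mm, its outer face 81 mm above the bench, and the skirt hides the wheel.
- cover_edge (a point): Middle of the cover's free edge, on its outer face, 134 mm from the hinge line.
- pot: Bystander: square terracotta-coloured plastic pot, 97 mm wide over its lip, 90 mm high. Origin under its centre.
- trowel: Bystander: steel trowel with green grip, 300 mm long, lying along its own x. Origin near its middle, on the bench.
- vase: Bystander: green glass propagation vase, 84 mm wide, 130 mm high. Origin under its centre.
- saucer: Bystander: blue ceramic saucer, diameter 150 mm, 22 mm high. Origin under its centre.
- spray: Bystander: clear spray bottle with white press-button top, diameter 74 mm, 195 mm high. Origin under its centre.
- seed_jar: Bystander: glass seed jar with brass lid, diameter 66 mm, 85 mm high. Origin under its centre.
There are look-alikes about, which are no part of the job. There is more than one size of the timer; the one meant has the size given above.

How it is judged:
By the outcome, as a careful person would: the job done as asked, in the order asked, and still so for the second after the job is handed in, with the robot touching nothing.
It also fails if it takes over 58 s, if anything falls off the work surface, if the arm or the gripper's body presses on something with over 40 N, if the wrist force passes 120 N, or if a joint passes its speed limit or range.

ROBOT

A 6-joint arm with a two-finger parallel gripper is mounted at the origin on the work surface. World frame = base frame: x ahead of the robot, y to its left, z up, the work surface at z = 0. Lengths are in m, angles in rad, forces in N, time in s.
With the tool pointing down it reaches from about 0.425 to 0.95 m from the base axis. Payload 3.5 kg.
Tool frame: the origin (TCP) lies between the finger pads; the fingertips stand 22 mm ahead of it and the grasp point (between the pads) lies 3 mm ahead of it (ctrl.nose_length is the z of the fingertips in the tool frame, in m); z points along the fingers, y is the line along which they close (so a half turn about z gives the same grasp; the last joint's range is limited). The gripper opens to 85 mm and grips with 20 to 120 N. Pads are 22 mm wide; open, the fingers measure 114 mm over their backs; the gripper's body (76 mm by 85 mm) begins 54 mm behind the grasp point. The pads swing forward as they close: fully open they stand 13 mm farther back than shut.
Start: joints at [-1.29, 0.286, 1.577, -0, 1.279, -0.15], TCP at [0.282, -0.613, 0.253] pointing down, gripper open.
Joint ranges: [-2.77, 2.77], [-0.9, 2.22], [0.21, 2.48], [-1.53, 4.67], [0.24, 2.81], [-2.84, 2.84]. Speed limits (rad/s): [2.79, 2.79, 3.14, 3.14, 3.14, 3.14].

INTERFACE

Orientations are given as a unit quaternion [x, y, z, w].
In Python, from plant import ctrl gives the robot as it stands. The module is installed in compiled form; this text tells all that it offers.
- The arm moves only by the tool send_rows, never from a script. Its argument "rows" is text: rows parted by semicolons, each of 7 numbers parted by spaces: the turn, a rotation vector about the tool's x, y, z in degrees, then the shift along the tool's x, y, z in mm, then the opening, from -1 (shut) to 1 (fully open). A call has 1 to 8 rows; each row is the pose to reach, as a shift and turn from the pose commanded when the call began, along the tool's axes at that moment; what a row does not reach only later rows make up. A row lasts 1/8 s, in which the tool goes at most 62.5 mm and 10.7 degrees, less where a joint would pass 70% of its speed; a pose out of reach is approached as far as the arm can. A call with a gripper value outside its range is refused whole. The fingers move at their own pace and stop on an object; "grip_force" is the grip in N (left out, the last holds). Time passes only in rows, so rows that repeat a pose let the fingers close. It gives the time, the measured TCP pose, the force, the opening and the grip force at its end, in the units of the state.
- ctrl.get_state(): the state, without advancing time (a new reading comes with each control period).
- ctrl.read_camera(name): name is "scene" or "side" or "wrist"; returns a dict with "color" (400x640x3 uint8, red, green, blue), "fx", "fy", "cx", "cy" (pixels), "extrinsics" (4x4, takes a point from world to camera coordinates). Camera axes: x right, y down, z forward; pixel columns grow to the right and rows downward; lengths in m; the calibration is good to about 2 mm. A picture is of the moment at which its call begins. There is no depth.
- ctrl.sign_off(): hands the job in; it is judged then, once.
Trained networks look in a picture, given as the dict that the camera call returned (one of the last four; its "shot" number tells which), for a name from the list of things; names that differ only in an ending like _2 or _b are one class to them, and where a whole thing is asked for, a point or a joint stands for the part that bears it (a point fixed in the world has none). Each returns a list of dicts, best first, with "p" (0 to 1); they miss things now and then, are a little off and sometimes report something else, mostly with a low value. They report only what shows in the picture. A call takes as long as a camera call. They do not tell look-alikes from the thing itself.
- ctrl.look_for(picture, target): "position" ([x, y, z] in m, in the coordinates of the camera as it stood for that picture, good to about 4 mm: the middle of the surface that is visible of it).
The state is a dict: "time": time; "qpos": joint angles; "dq": joint speeds; "joint_efforts": joint torques, N m; "eef_pos": TCP position; "tcp_rot": TCP orientation; "contact_force": force on the tool from outside, world axes, zero at the start; "wrist_torque": the same for the moment, N m; "opening": opening from 0.0 (shut) to 1.0 (fully open); "finger_force": force on a finger pad.
Only numpy, scipy, OpenCV 4.12 (cv2) and the standard library are available. Lean on these libraries where they do the work, as an engineer would, in place of code of your own. Each camera call takes 0.05 s, during which the arm holds its last target. There are 200 camera calls.

## Working session

There is one attempt and no reset: what is moved stays moved. The work goes in short steps, Python scripts to look and compute and a tool call to move; the robot and the scene stay as the last step left them, time stands still between calls to the robot, and variables do not carry over. Pictures are saved under pics/ and viewed, at most 10 in all, crops included, and the job is handed in when it is done.

Besides the shell and the picture viewer there is one more tool, called after ">>>" as name(argument=value, ...) on one line, values as JSON. send_rows: Moves the arm, as the interface text tells. Its arguments: {"type":"object","properties":{"rows":{"type":"string"},"grip_force":{"type":"number"}},"required":["rows"]}

```bash
mkdir -p pics
cat > h.py <<'E'
from plant import ctrl
import numpy as np, cv2
from scipy.spatial.transform import Rotation as R
def shot(n,f=None):
    p=ctrl.read_camera(n)
    if f: cv2.imwrite('pics/'+f,cv2.cvtColor(p['color'],cv2.COLOR_RGB2BGR))
    return p
def find(p,t):
    E=np.array(p['extrinsics']);out=[]
    for d in ctrl.look_for(p,t):
        w=np.linalg.inv(E)@np.r_[d['position'],1]; out.append((round(d['p'],2),(w[:3]*1000).round(0)))
    return out
def proj(p,w):
    c=np.array(p['extrinsics'])@np.r_[w,1]; return p['fx']*c[0]/c[2]+p['cx'],p['fy']*c[1]/c[2]+p['cy']
def ray(p,u,v,z):
    E=np.linalg.inv(p['extrinsics']);d=E[:3,:3]@[(u-p['cx'])/p['fx'],(v-p['cy'])/p['fy'],1];o=E[:3,3]
    return o+d*(z-o[2])/d[2]
E
python3 - <<'E'
from h import *
a=shot('scene','a.png');b=shot('side','b.png')
for n,p in(('scene',a),('side',b)):
    print(n,np.linalg.inv(p['extrinsics'])[:3,3])
    for t in 'timer wheel_front needle_tip red_dot blue_dot cover_hinge cover_edge pot trowel vase saucer spray seed_jar'.split(): print(t,[(q,w.tolist()) for q,w in find(p,t)[:4]])
print(ctrl.get_state(),ctrl.nose_length)
E
```

```text
scene [0.75399086 0.93569123 0.79763604]
timer [(0.82, [526.0, 84.0, 65.0])]
wheel_front [(0.89, [346.0, -130.0, 109.0]), (0.61, [535.0, 84.0, 67.0])]
needle_tip [(0.45, [484.0, 71.0, 63.0])]
red_dot []
blue_dot [(0.17, [700.0, -336.0, 75.0])]
cover_hinge [(0.78, [529.0, 86.0, 64.0]), (0.7, [340.0, -128.0, 113.0]), (0.61, [729.0, 335.0, 64.0])]
cover_edge [(0.81, [310.0, -169.0, 106.0]), (0.74, [553.0, 66.0, 210.0])]
pot [(0.82, [343.0, 361.0, 55.0])]
trowel [(0.89, [462.0, -404.0, 9.0]), (0.52, [565.0, 437.0, 114.0])]
vase [(0.98, [701.0, -333.0, 74.0])]
saucer [(0.97, [787.0, 14.0, 11.0]), (0.22, [527.0, 86.0, 64.0])]
spray [(0.59, [561.0, 440.0, 114.0])]
seed_jar [(0.63, [731.0, 337.0, 64.0])]
side [0.20171146 0.80132354 0.88436601]
timer [(0.9, [537.0, 69.0, 63.0]), (0.83, [330.0, -129.0, 105.0]), (0.15, [466.0, -414.0, 5.0])]
wheel_front [(0.97, [324.0, -117.0, 110.0]), (0.6, [536.0, 72.0, 64.0]), (0.16, [690.0, -337.0, 75.0])]
needle_tip []
red_dot [(0.21, [559.0, 51.0, 152.0])]
blue_dot [(0.37, [463.0, 74.0, 51.0])]
cover_hinge [(0.79, [330.0, -127.0, 106.0])]
cover_edge [(0.8
[... 403 characters left out ...]
me': 1.4, 'qpos': array([-1.29002135e+00,  2.86289328e-01,  1.57670554e+00,  1.36111677e-05,
        1.27857436e+00, -1.49977241e-01]), 'dq': array([-0.00023458, -0.00128968, -0.00030465,  0.00184179, -0.00037328,
        0.0011463 ]), 'joint_efforts': array([ 2.13933426e-04, -4.05954981e+01, -2.92927641e+01, -1.27041521e-04,
        6.17812184e-04, -2.11930079e-06]), 'eef_pos': array([ 0.28189   , -0.61331029,  0.25332899]), 'tcp_rot': array([9.76896502e-01, 2.13712949e-01, 7.26868790e-06, 1.12629229e-05]), 'contact_force': array([-0.04319402, -1.09800896,  0.2137256 ]), 'wrist_torque': array([-0.00991863,  0.01320623, -0.03221516]), 'finger_force': 0.0, 'opening': 1.0003407443811205} 0.022
```

View pics/a.png

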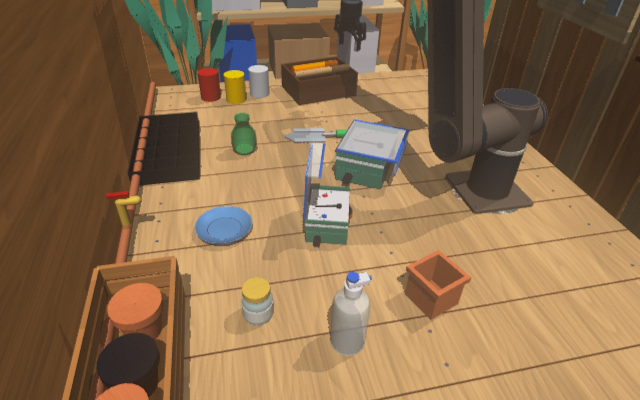

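View pics/b.png

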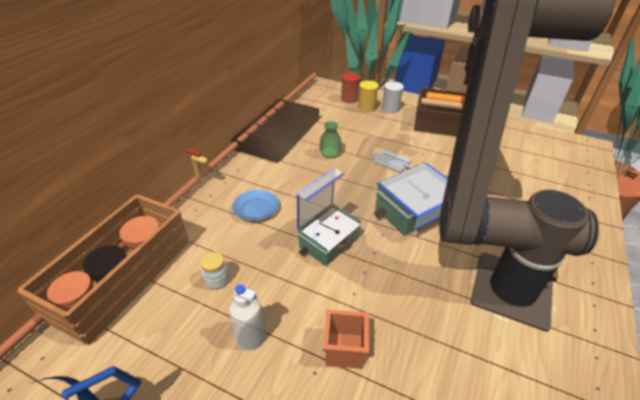

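The scene view shows the open timer with its dial near (330,207), which is the target. A larger closed look-alike sits at (372,148). The side view shows the target dial at (330,230), with a red dot on one side of the needle and a blue dot on the other.

```bash
cat >> h.py <<'E'
def delta(pos_mm,yaw=None,Rt=None):
    s=ctrl.get_state();R0=R.from_quat(s['tcp_rot']);d=R0.inv().apply(np.array(pos_mm)-s['eef_pos']*1000)
    # yaw: heading (deg) of tool x axis, tool pointing down
    if Rt is None and yaw is not None:
        c,n=np.cos(np.radians(yaw)),np.sin(np.radians(yaw));Rt=R.from_matrix(np.array([[c,n,0],[n,-c,0],[0,0,-1]]))
    r=(R0.inv()*Rt).as_rotvec(degrees=True) if Rt is not None else np.zeros(3)
    return r.round(1),d.round(1)
E
python3 - <<'E'
from h import *
a=shot('wrist');s=ctrl.get_state();E=np.linalg.inv(a['extrinsics']);R0=R.from_quat(s['tcp_rot'])
print('cam in tool',R0.inv().apply(E[:3,3]-s['eef_pos']),R0.inv().as_matrix()@E[:3,:3],a['fx'])
p=shot('scene')
im=cv2.resize(p['color'][130:260,280:410],None,fx=4.5,fy=4.5,interpolation=cv2.INTER_CUBIC)
cv2.imwrite('pics/c.png',im[:,:,::-1])
print(delta([430,60,480],0)); print(delta([430,60,480],90))
E
```

```text
cam in tool [ 0.0816154 -0.0001674 -0.1206434] [[-4.00809595e-04 -9.48522586e-01 -3.16709242e-01]
 [ 9.99999917e-01 -4.05265941e-04 -5.18003946e-05]
 [-7.92176246e-05 -3.16709236e-01  9.48522669e-01]] 279.0251730227792
(array([ 0. , -0. , 24.7]), array([ 415.7, -549.9, -226.7]))
(array([  0. ,   0. , -65.3]), array([ 415.7, -549.9, -226.7]))
```

View pics/c.png

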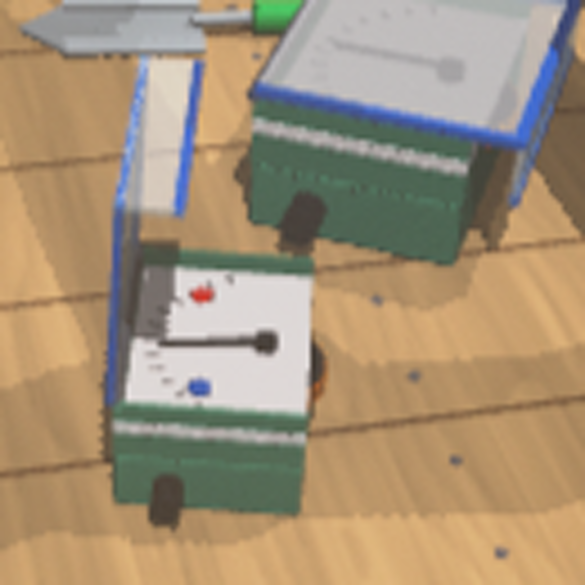

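The crop shows the target timer with its needle along own +x. The red dot is on the far (-y) side at (202,295) and the blue dot on the near side. Next I move the wrist camera above the timer, looking forward.

>>> send_rows(rows="0 0 -10 0 0 -60 -1;0 0 -20 30 -40 -110 -1;0 0 -30 60 -80 -160 -1;0 0 -40 90 -120 -200 -1;0 0 -50 120 -160 -227 -1;0 0 -60 150 -200 -227 -1;0 0 -70 180 -240 -227 -1;0 0 -80 208 -275 -227 -1")

```text
time: 2.5
eef_pos: [0.3561, -0.2747, 0.4809]
tcp_rot: [0.609, 0.793, -0.0, 0.001]
contact_force: [-0.7, -0.6, 0.2]
opening: -0.001
finger_force: 0.0
```

Run:
```python
from h import *
print(ctrl.get_state()['eef_pos'],delta([430,60,480],180))
```

```text
[ 0.35609338 -0.27467632  0.4809215 ] (array([ -0. ,   0.1, -75. ]), array([304.1, 158.1,   0.6]))
```

>>> send_rows(rows="0 0 -10 40 20 0 -1;0 0 -20 80 40 0 -1;0 0 -30 120 62 0 -1;0 0 -40 160 83 0 -1;0 0 -50 200 104 0 -1;0 0 -60 250 130 0 -1;0 0 -70 304 158 0 -1;0 0 -75 304 158 0 -1")

```text
time: 3.5
eef_pos: [0.4316, 0.0614, 0.4804]
tcp_rot: [-0.003, 1.0, 0.0, 0.0]
contact_force: [0.6, -0.4, -0.1]
opening: -0.001
finger_force: 0.0
```

Run:
```python
from h import *
p=shot('wrist','d.png')
for t in 'timer wheel_front needle_tip red_dot blue_dot cover_hinge cover_edge'.split(): print(t,[(q,w.tolist(),np.round(proj(p,w/1000)).tolist()) for q,w in find(p,t)[:4]])
np.save('d.npy',p,allow_pickle=True)
```

```text
timer [(0.79, [531.0, 46.0, 68.0], [314.0, 201.0]), (0.57, [313.0, -176.0, 109.0], [176.0, 82.0]), (0.38, [466.0, 64.0, 54.0], [323.0, 168.0])]
wheel_front [(0.86, [531.0, 49.0, 61.0], [315.0, 200.0]), (0.64, [312.0, -173.0, 111.0], [177.0, 81.0]), (0.4, [467.0, 66.0, 55.0], [324.0, 168.0])]
needle_tip [(0.66, [463.0, 65.0, 53.0], [323.0, 166.0]), (0.61, [713.0, 304.0, 67.0], [430.0, 279.0])]
red_dot []
blue_dot []
cover_hinge [(0.71, [314.0, -170.0, 108.0], [180.0, 82.0]), (0.59, [533.0, 50.0, 63.0], [316.0, 201.0]), (0.35, [547.0, 35.0, 207.0], [304.0, 239.0])]
cover_edge [(0.75, [532.0, 43.0, 62.0], [312.0, 200.0]), (0.67, [306.0, -179.0, 111.0], [173.0, 77.0]), (0.63, [341.0, 371.0, 61.0], [491.0, 102.0]), (0.56, [549.0, 33.0, 212.0], [303.0, 242.0])]
```

View pics/d.png

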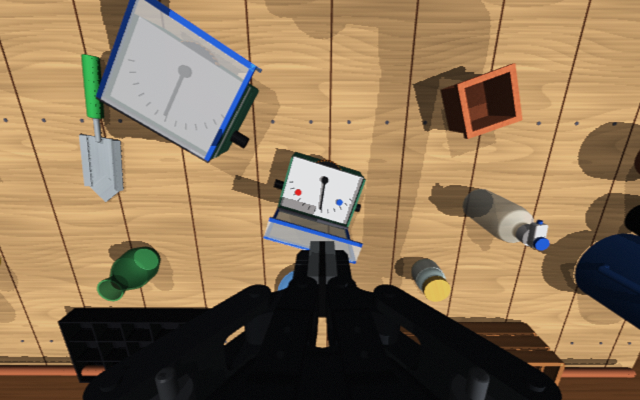

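The view (forward is image-down) shows the dial at (325,187), the hub at (324,181), the needle tip at about (321,208), red at (298,192), blue at (339,202) and the open cover around (315,240). A crop will give exact corners.

Run:
```python
from h import *
p=np.load('d.npy',allow_pickle=True).item()
im=cv2.resize(p['color'][140:270,250:380],None,fx=4.6,fy=4.6,interpolation=cv2.INTER_CUBIC)
cv2.imwrite('pics/e.png',im[:,:,::-1])
c=p['color'].astype(int);r,g,b=c[...,0],c[...,1],c[...,2]
for n,m,z in(('red',(r>150)&(g<80)&(b<80),.067),('blue',(b>130)&(r<90)&(g<120),.067)):
    m[:140]=0;m[215:]=0;m[:,:270]=0;m[:,380:]=0
    v,u=np.nonzero(m);print(n,len(u),u.mean(),v.mean(),ray(p,u.mean(),v.mean(),z))
```

```text
red 24 297.6666666666667 191.95833333333334 [0.51253869 0.01401535 0.067     ]
blue 22 338.90909090909093 201.9090909090909 [0.53311935 0.09696049 0.067     ]
```

View pics/e.png

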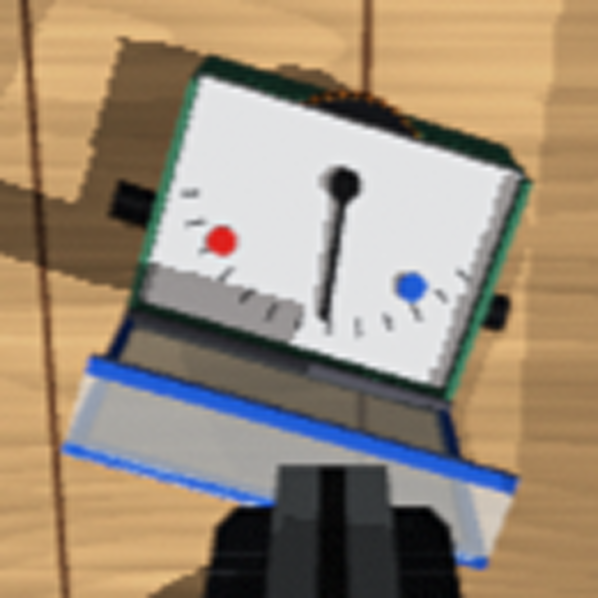

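Run:
```python
from h import *
p=np.load('d.npy',allow_pickle=True).item()
def w(x,y,z): return ray(p,250+(x+.5)/4.6-.5,140+(y+.5)/4.6-.5,z)*1000
h=w(344,183,.0705);t=w(323,317,.0695);r=w(221,241,.067);b=w(411,287,.067)
fl=w(203,76,.064);fr=w(522,170,.064);w1=w(305,100,.054);w2=w(415,133,.054)
print('hub',h,'tip',t,np.linalg.norm((t-h)[:2]));print('front',fl,fr,np.linalg.norm(fr-fl))
print('w',w1,w2,np.linalg.norm(w1-w2))
print('hinge rim',w(133,305,.076),w(448,398,.076))
y=(fr-fl)[:2];yaw=np.degrees(np.arctan2(y[1],y[0]))-90;print('yaw',yaw, 'yaw2',np.degrees(np.arctan2(*( (w2-w1)[1::-1])))-90)
a=lambda v:np.degrees(np.arctan2(v[1],v[0]))
print('needle',a(t-h)-yaw,'red',a(r-h)-yaw,np.linalg.norm((r-h)[:2]),'blue',a(b-h)-yaw)
print('edge top', w(90,360,.21),w(516,482,.21), 'skirt edge',w(65,445,.21),w(485,565,.21))
```

```text
hub [485.52364232  67.17433888  70.5       ] tip [546.6442951   58.42476847  69.5       ] 61.74373796987243
front [441.32599504   7.75689186  64.        ] [481.02937849 143.59123737  64.        ] 141.51794259463438
w [453.10955378  50.30267924  54.        ] [467.26411039  97.92565962  54.        ] 49.6819859984419
hinge rim [539.13136471 -24.07032208  76.        ] [582.35937332 114.21541818  76.        ]
yaw -16.293254460033182 yaw2 -16.55306224906444
needle 8.146572051022899 red -46.706238513270264 59.69664061132494 blue 48.31454045171708
edge top [510.32966832 -17.23463178 210.        ] [554.15421251 124.80555751 210.        ] skirt edge [541.11688081 -27.28688975 210.        ] [586.25636217 115.66567624 210.        ]
```

```bash
cat >> h.py <<'E'
Y=np.radians(-16.9);O=np.array([485.5,67.2,0]);T=R.from_euler('z',Y)
def own(x,y,z): return O+T.apply([x,y,z])
def toown(w): return T.inv().apply(np.array(w)-O)
E
python3 - <<'E'
from h import *
print(own(-60,-17,58),delta(own(-60,-17,58),163.1))
E
```

```text
[423.14924767  68.37630069  58.        ] (array([ 0. ,  0. , 16.4]), array([  8.9,  11.6, 422.4]))
```

>>> send_rows(rows="0 0 6 9 6 60 -1;0 0 12 9 10 120 -1;0 0 16.4 9 12 180 -1;0 0 16.4 9 12 240 -1;0 0 16.4 9 12 300 -1;0 0 16.4 9 12 350 -1;0 0 16.4 9 12 390 -1;0 0 16.4 9 11.6 422 -1")

```text
time: 4.9
eef_pos: [0.4224, 0.0685, 0.0567]
tcp_rot: [0.146, 0.989, -0.0, -0.001]
contact_force: [0.0, 0.6, 0.1]
opening: -0.004
finger_force: 0.0
```

Run:
```python
from h import *
s=ctrl.get_state();print(toown(s['eef_pos']*1000),s['contact_force'])
p=shot('wrist','f.png')
```

```text
[-60.7754245  -17.07839766  56.69626956] [0.04328671 0.6198044  0.08311072]
```

View pics/f.png

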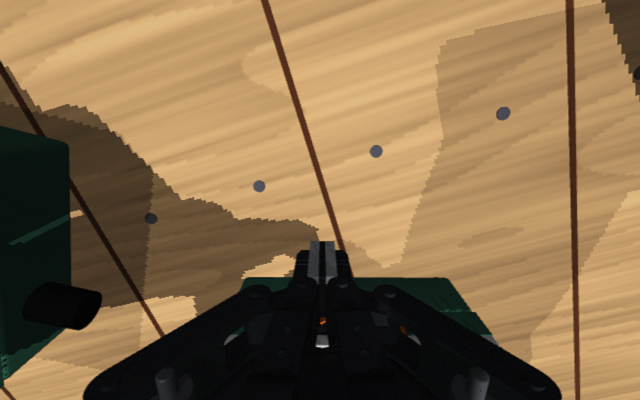

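>>> send_rows(rows="0 0 0 -8 0 0 -1;0 0 0 -13 0 0 -1;0 0 0 -15 0 0 -1;0 0 0 -16 0 0 -1;0 0 0 -16 0 0 -1")

```text
time: 5.58
eef_pos: [0.4385, 0.0646, 0.0588]
tcp_rot: [0.145, 0.989, 0.0, 0.0]
contact_force: [-0.4, -0.1, -1.0]
opening: 0.002
finger_force: 0.0
```

>>> send_rows(rows="0 0 0 -2 0 0 -1;0 0 0 -2 5 0 -1;0 0 0 -2 10 0 -1;0 0 0 -2 15 0 -1;0 0 0 -2 15 0 -1")

```text
time: 6.2
eef_pos: [0.4442, 0.0791, 0.0581]
tcp_rot: [0.145, 0.989, 0.0, -0.0]
contact_force: [-2.7, 1.7, 0.8]
opening: 0.001
finger_force: 1.3
```

Run:
```python
from h import *
s=ctrl.get_state();print(toown(s['eef_pos']*1000),T.inv().apply(s['contact_force']))
p=shot('scene')
im=cv2.resize(p['color'][180:250,290:370],None,fx=7.5,fy=7.5,interpolation=cv2.INTER_CUBIC)
cv2.imwrite('pics/g.png',im[:,:,::-1])
```

```text
[-42.97666352  -0.62757552  58.10740437] [-3.10319951  0.81454709  0.82963864]
```

View pics/g.png

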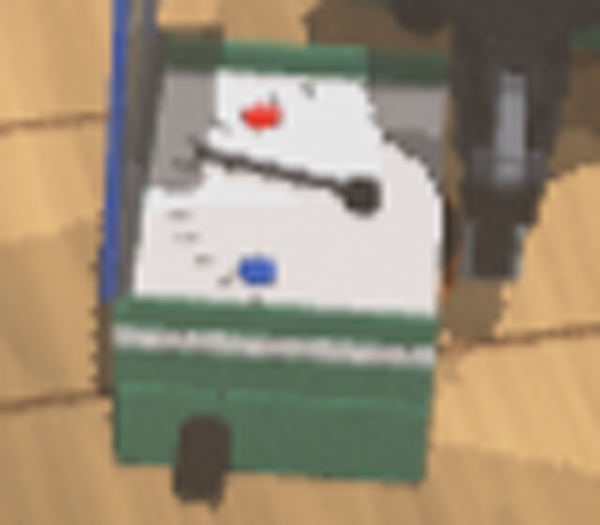

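The crop shows the needle tip at (197,152), swung towards the red dot at (262,116), with the hub at (362,195). The wheel is rolling as planned with about 3 N of press.

```bash
cat >> h.py <<'E'
def ang(p,hub,tip,red,x0,y0,f):
    w=lambda q,z: toown(ray(p,x0+(q[0]+.5)/f-.5,y0+(q[1]+.5)/f-.5,z)*1000)
    h,t,r=w(hub,.0705),w(tip,.0695),w(red,.067); a=lambda v:np.degrees(np.arctan2(v[1],v[0]))
    print('hub',h,'len',np.linalg.norm(t-h),'needle',a(t-h),'red',a(r-h),'about origin',a(t),a(r),np.linalg.norm(r[:2]))
E
python3 - <<'E'
from h import *
p=shot('scene');ang(p,(362,195),(197,152),(262,116),290,180,7.5)
E
```

```text
hub [ 2.33066434  5.03534583 70.5       ] len 62.30724882643773 needle -18.114495432990363 red -50.61197248548966 about origin -13.11168073329629 -45.60420228343191 57.2404401038292
```

>>> send_rows(rows="0 0 0 0 5 0 -1;0 0 0 -0.5 10 0 -1;0 0 0 -1 14 0 -1;0 0 0 -1.5 18 0 -1;0 0 0 -1.5 18 0 -1")

```text
time: 6.92
eef_pos: [0.4512, 0.0957, 0.0582]
tcp_rot: [0.145, 0.989, 0.0, 0.0]
contact_force: [-2.7, 1.2, -1.7]
opening: -0.002
finger_force: 1.6
```

Run:
```python
from h import *
s=ctrl.get_state();print(toown(s['eef_pos']*1000),T.inv().apply(s['contact_force']))
p=shot('scene')
im=cv2.resize(p['color'][180:250,290:370],None,fx=7.5,fy=7.5,interpolation=cv2.INTER_CUBIC)
cv2.imwrite('pics/i.png',im[:,:,::-1])
```

```text
[-41.10673151  17.26984446  58.21926309] [-2.95181024  0.36959491 -1.74302258]
```

View pics/i.png

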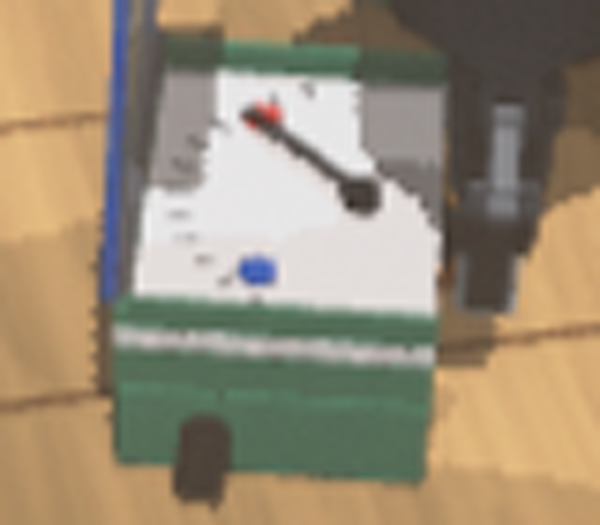

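The needle now lies over the red dot, with its tip at about (246,112) and the dot centre at (262,116). A little more turn is needed.

Run:
```python
from h import *
p=shot('scene');ang(p,(362,195),(246,110),(262,116),290,180,7.5);ang(p,(362,195),(242,114),(262,116),290,180,7.5)
```

```text
hub [ 2.33066434  5.03534583 70.5       ] len 63.07784641421897 needle -46.32081474516438 red -50.61197248548966 about origin -41.48577379834921 -45.60420228343191 57.2404401038292
hub [ 2.33066434  5.03534583 70.5       ] len 62.198214073953196 needle -43.87167402825528 red -50.61197248548966 about origin -38.90690770804032 -45.60420228343191 57.2404401038292
```

>>> send_rows(rows="0 0 0 -0.2 1.5 0 -1;0 0 0 -0.5 2.7 0 -1;0 0 0 -0.5 2.7 0 -1;0 0 0 6 2.7 0 -1;0 0 0 18 2.7 0 -1;0 0 0 18 2.7 -60 -1;0 0 0 18 0 -120 -1;0 0 0 18 -5 -180 -1")

```text
time: 8.02
eef_pos: [0.4319, 0.0957, 0.2405]
tcp_rot: [0.145, 0.989, -0.0, 0.001]
contact_force: [0.3, -0.3, -0.1]
opening: 0.002
finger_force: 0.0
```

>>> send_rows(rows="0 0 0 0 -5 -60 -1;0 0 0 0 -10 -100 -1;0 0 0 0 -10 -110 -1;0 0 0 0 -10 -110 -1")

```text
time: 8.52
eef_pos: [0.4293, 0.0861, 0.348]
tcp_rot: [0.145, 0.989, 0.0, 0.0]
contact_force: [0.3, 0.1, -0.3]
opening: -0.006
finger_force: 0.0
```

Run:
```python
from h import *
s=ctrl.get_state();print(toown(s['eef_pos']*1000),T.inv().apply(s['contact_force']))
p=shot('wrist')
u,v=proj(p,own(30,-20,66)/1000);print(u,v);x0,y0=int(u-45),int(v-40);print(x0,y0)
im=cv2.resize(p['color'][y0:y0+80,x0:x0+90],None,fx=7,fy=7,interpolation=cv2.INTER_CUBIC)
cv2.imwrite('pics/j.png',im[:,:,::-1]);np.save('j.npy',p,allow_pickle=True)
```

```text
[-59.29090227   1.7692775  347.9979726 ] [ 0.29983331  0.18789576 -0.3296552 ]
307.63468267076246 221.50532787349005
262 181
```

View pics/j.png

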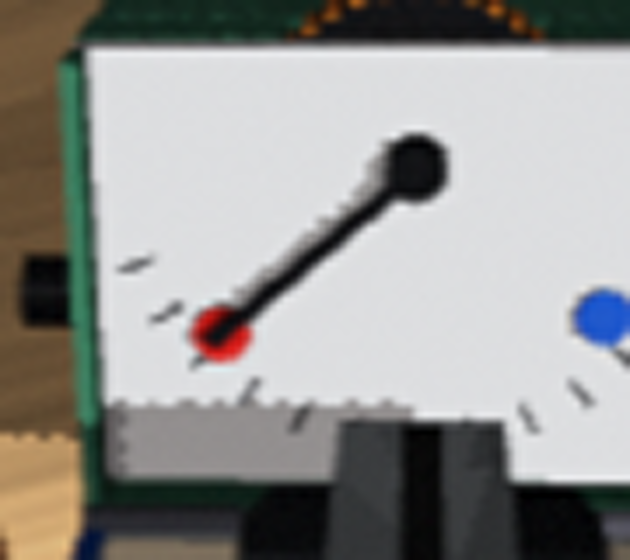

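The needle runs through the middle of the red dot: hub (416,167), dot centre (221,333), tip about (213,338), under 1° off. Next I go behind the cover.

>>> send_rows(rows="0 0 0 -50 0 0 -1;0 0 0 -100 0 0 -1;0 0 0 -150 0 0 -1;0 0 0 -189 -2 0 -1;0 0 0 -189 -2 50 -1;0 0 0 -189 -2 100 -1;0 0 0 -189 -2 144 -1;0 0 0 -189 -2 144 -1")

```text
time: 9.57
eef_pos: [0.6057, 0.0303, 0.1966]
tcp_rot: [0.145, 0.989, -0.0, -0.007]
contact_force: [0.3, -0.7, -0.6]
opening: -0.001
finger_force: 0.0
```

Run:
```python
from h import *
s=ctrl.get_state();c=toown(s['eef_pos']*1000);print(c,s['contact_force'])
for d in range(90,-1,-10):
    t=np.radians(d);P=np.array([82-105*np.cos(t)+4*np.sin(t)+11,77+105*np.sin(t)+4*np.cos(t)+22])
    print(d,P.round(0),'tool',round(c[0]-P[0]),round(c[2]-P[1]))
```

```text
[125.73490752  -0.33126598 196.58132781] [ 0.28920237 -0.66751701 -0.58903686]
90 [ 97. 204.] tool 29 -7
80 [ 79. 203.] tool 47 -7
70 [ 61. 199.] tool 65 -2
60 [ 44. 192.] tool 82 5
50 [ 29. 182.] tool 97 15
40 [ 15. 170.] tool 111 27
30 [  4. 155.] tool 122 42
20 [ -4. 139.] tool 130 58
10 [-10. 121.] tool 135 75
0 [-12. 103.] tool 138 94
```

>>> send_rows(rows="0 0 0 15 0 0 -1;0 0 0 29 0 0 -1;0 0 0 38 0 0 -1;0 0 0 47 0 0 -1;0 0 0 65 0 2 -1;0 0 0 82 0 8 -1")

```text
time: 10.32
eef_pos: [0.5314, 0.0534, 0.1974]
tcp_rot: [0.145, 0.989, 0.0, 0.001]
contact_force: [0.7, 0.4, 0.6]
opening: 0.002
finger_force: 0.5
```

Run:
```python
from h import *
s=ctrl.get_state();c=toown(s['eef_pos']*1000);print(c,T.inv().apply(s['contact_force']))
p=shot('side');cv2.imwrite('pics/k.png',cv2.resize(p['color'][120:280,240:440],None,fx=3,fy=3)[:,:,::-1])
```

```text
[4.78743912e+01 1.66139668e-01 1.97368471e+02] [0.589083   0.55626424 0.60075192]
```

View pics/k.png

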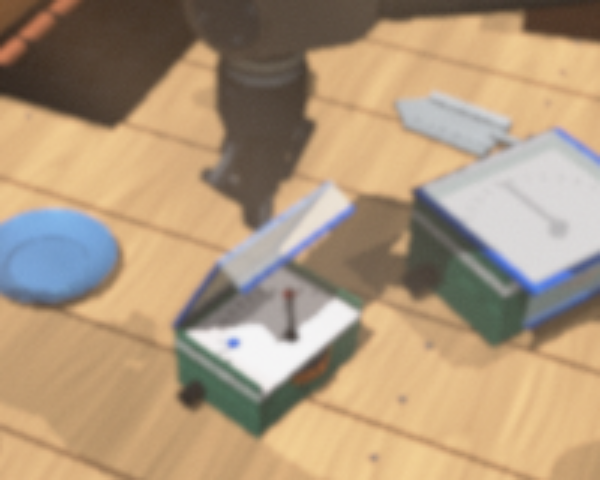

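The cover is swinging over, tilted about 55° and following the fingertip. The needle still runs from (290,335) to the red dot at (288,293). I continue along the arc.

>>> send_rows(rows="0 0 0 4 0 5 -1;0 0 0 19 0 15 -1;0 0 0 33 0 27 -1;0 0 0 44 0 42 -1;0 0 0 52 0 58 -1;0 0 0 58 0 76 -1;0 0 0 60 0 90 -1;0 0 0 60 0 92 -1")

```text
time: 11.38
eef_pos: [0.4733, 0.0706, 0.1032]
tcp_rot: [0.145, 0.989, -0.0, -0.001]
contact_force: [0.2, -0.1, 0.1]
opening: -0.004
finger_force: 0.0
```

Run:
```python
from h import *
s=ctrl.get_state();c=toown(s['eef_pos']*1000);print(c,T.inv().apply(s['contact_force']))
```

```text
[-12.65133866  -0.28166557 103.15108451] [ 0.19987693 -0.03881011  0.13217232]
```

>>> send_rows(rows="0 0 0 0 0 1 -1;0 0 0 0 0 2 -1;0 0 0 0 0 3 -1;0 0 0 0 0 3 -1")

```text
time: 11.88
eef_pos: [0.4744, 0.0705, 0.1029]
tcp_rot: [0.145, 0.989, -0.0, 0.0]
contact_force: [-4.0, -0.0, 7.8]
opening: 0.001
finger_force: 3.8
```

>>> send_rows(rows="0 0 0 0 0 1.5 -1;0 0 0 0 0 3 -1;0 0 0 0 0 3 -1")

```text
time: 12.25
eef_pos: [0.4746, 0.0705, 0.1027]
tcp_rot: [0.145, 0.989, -0.0, -0.001]
contact_force: [-11.5, 0.3, 24.4]
opening: 0.0
finger_force: 11.8
```

>>> send_rows(rows="0 0 0 0 0 -20 -1;0 0 0 0 0 -70 -1;0 0 0 0 0 -130 -1;0 0 0 20 0 -190 -1;0 0 0 45 0 -250 -1;0 0 0 45 0 -250 -1;0 0 0 45 0 -250 -1")

```text
time: 13.12
eef_pos: [0.4308, 0.0835, 0.3483]
tcp_rot: [0.145, 0.989, 0.0, 0.0]
contact_force: [0.1, -0.4, -1.4]
opening: -0.003
finger_force: 0.0
```

Run:
```python
from h import *
s=ctrl.get_state();print(toown(s['eef_pos']*1000),s['contact_force'])
p=shot('wrist','l.png');c=p['color'].astype(int);r,g,b=c[...,0],c[...,1],c[...,2]
# blue border pixels on the cover: top plane z=.081 if shut
E=[np.round(proj(p,own(x,y,81)/1000),1).tolist() for x,y in((-52,-75),(-52,75),(82,75),(82,-75))];print('expected shut corners',E)
m=(b>120)&(b-r>60)&(b-g>40);poly=cv2.dilate(cv2.fillPoly(np.zeros(m.shape,np.uint8),[np.int32(E)],1),np.ones((25,25)))
v,u=np.nonzero(m&(poly>0));hull=cv2.approxPolyDP(cv2.convexHull(np.c_[u,v].astype(np.int32)),6,True)[:,0];print('blue hull',hull.tolist())
for n,q in(('scene',shot('scene')),):
    print(find(q,'cover_edge')[:3])
# needle: redness and darkness inside the dial seen through the cover
O1=proj(p,own(0,0,70)/1000);print('hub',O1)
def val(a,ra):
    t=np.radians(a);x,y=proj(p,own(ra*np.cos(t),ra*np.sin(t),69.5)/1000);return c[int(round(y)),int(round(x))].sum()
for a in range(-60,-34,2): print(a,[int(val(a,k)) for k in(20,28,36,44)])
k=(r-g>60)&(r-b>60)&(poly>0);v,u=np.nonzero(k);s_=[toown(ray(p,x,y,.067)*1000) for x,y in zip(u,v)]
s_=np.array([q for q in s_ if 40<np.hypot(q[0],q[1])<75 and q[1]<0]);print('red',s_.mean(0) if len(s_) else None,len(s_))
```

```text
[-5.71030486e+01 -2.92001563e-01  3.48332222e+02] [ 0.09165644 -0.36314129 -1.41970988]
expected shut corners [[268.9, 170.5], [374.8, 170.8], [369.5, 254.6], [273.8, 254.3]]
blue hull [[371, 168], [369, 255], [275, 255], [275, 167]]
[(0.79, array([ 309., -165.,  107.])), (0.7, array([498.,  70.,  80.]))]
hub (np.float64(321.7891055534574), np.float64(202.76521536767967))
-60 [540, 544, 543, 543]
-58 [547, 544, 546, 544]
-56 [541, 545, 541, 544]
-54 [541, 539, 544, 542]
-52 [541, 539, 544, 545]
-50 [456, 456, 507, 503]
-48 [456, 456, 507, 433]
-46 [456, 433, 431, 433]
-44 [442, 433, 440, 478]
-42 [442, 450, 481, 546]
-40 [442, 515, 524, 547]
-38 [478, 540, 544, 546]
-36 [526, 547, 544, 543]
red None 0
```

The blue border sits where a shut cover should be, the press met a firm stop at 24 N, and the needle reads about -46° against the dot's -46.7°.

```bash
python3 -c "from plant import ctrl;print(ctrl.sign_off())"
```

```text
the job is handed in; nothing more can be done
None
```

The job is handed in: the needle points at the red dot (within about 1°), the rain cover is pushed shut to a firm stop, and the arm touched nothing else on the bench; sign-off returned no verdict.

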